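Load the marking carrier and lift it level off its dock

TASK

One of the two aluminium blocks for the laser marker already sits in its pocket in the dark carrier: pick up the other block from the desk and seat it flat in the carrier's empty pocket, setting it in rather than dropping it, while the carrier stays down on its dock, and let go of it. Then take the carrier by its centre handle, lift it straight up off the two dock pins, level all the way so that both blocks stay seated, and finish still holding it, level and motionless, about 10 cm above the dock. Leave the other things on the desk where they are.

Things in the scene. Friction and masses are not known exactly. Their poses are not given: they have to be found in the camera images.
- loose_block: Aluminium block standing on the desk, 25 (x) x 40 (y) x 40 (z) mm, 0.11 kg, small dark hole in its 40 x 40 faces. Origin at the centre of its underside, z up. A half turn about z makes no difference.
- seated_block: Second block of the same shape and size, already standing in the carrier's filled pocket at the start. Origin at the centre of its underside.
- carrier: Dark metal plate 86 (x) x 176 (y) x 14 (z) mm, 0.42 kg empty, loose, standing on the dock. Origin at the centre of its underside, z up. Two pockets for standing blocks, 28 (x) x 43 (y) mm, 8 mm deep, with a small bevel at the mouth; block x lies along carrier x. Two 13 mm through holes at (31, -76) and (-31, 76) mm take the dock pins. Balances about its handle when both blocks are in.
- empty_pocket (a point): Centre of the floor of the empty pocket, 53 mm to the -y side of the carrier's centre, 6 mm above the carrier's underside and 8 mm below its top face; axes as the carrier's. The underside of the seated block lies here.
- filled_pocket (a point): The same for the filled pocket, 53 mm to the +y side of the carrier's centre.
- handle (a point): Centre of the grip bar on the carrier, between the pockets: 14 mm thick (carrier x), 54 mm long (y), 22 mm high, on two 10 mm posts at y = -18 and +18 mm. It is 53 mm above the carrier's underside; bar from 42 to 64 mm above it. Axes as the carrier's. Seated blocks top out 46 mm above the underside and begin 33 mm from the bar's centre along y.
- dock: Fixed aluminium plate, 110 (x) x 200 (y) mm, top face 12 mm above the desk, with two upright steel pins, 10 mm diameter with tapered tips, rising 18 mm above the top face, at (31, -76) and (-31, 76) mm. Origin on the desk under its centre, axes as the carrier's at the start. The carrier's underside rests on the top face.
- tape_roll: Bystander: roll of black tape lying flat near the dock, 53 mm across, 19 mm high (not the roll at the far right of the desk). Origin at the centre of its underside.
- knife: Bystander: snap-off cutter, 17 x 140 x 16 mm, lying along its y axis. Origin at the centre of its underside.
- calliper: Bystander: digital calliper lying flat, 66 x 192 x 13 mm, long along its y axis. Origin at the centre of its underside.
- stick: Bystander: small black USB stick, 17 x 48 x 8 mm, long along its y axis. Origin at the centre of its underside.
Things that resemble listed ones, but are neither listed nor needed, are in the scene too. What is shaped like the loose_block but yellow is not meant.

How it is judged:
On the way, in this order (a step that is already met when the one before it is completed fails the run):
1. the second block stands seated and let go in the empty pocket, the first still in its own, the carrier down on its dock (x of loose_block in the frame of empty_pocket between -0.0035 and 0.0035 m and y of loose_block in the frame of empty_pocket between -0.0035 and 0.0035 m and z of loose_block in the frame of empty_pocket between -0.003 and 0.003 m and angle between the z axis of each of loose_block, seated_block and the z axis of carrier, either way round below 0.06 rad and angle between the x axis of each of loose_block, seated_block and the x axis of carrier, either way round below 0.12 rad and x of seated_block in the frame of filled_pocket between -0.0035 and 0.0035 m and y of seated_block in the frame of filled_pocket between -0.0035 and 0.0035 m and z of seated_block in the frame of filled_pocket between -0.003 and 0.003 m and contact force between the fingers and loose_block below 0.1 N and z of carrier in the frame of dock below 0.016 m), for 0.2 s.
2. the carrier, with both blocks seated, is held by its handle in the air over the dock, level and still (x of loose_block in the frame of empty_pocket between -0.0035 and 0.0035 m and y of loose_block in the frame of empty_pocket between -0.0035 and 0.0035 m and z of loose_block in the frame of empty_pocket between -0.003 and 0.003 m and angle between the z axis of each of loose_block, seated_block and the z axis of carrier, either way round below 0.06 rad and angle between the x axis of each of loose_block, seated_block and the x axis of carrier, either way round below 0.12 rad and x of seated_block in the frame of filled_pocket between -0.0035 and 0.0035 m and y of seated_block in the frame of filled_pocket between -0.0035 and 0.0035 m and z of seated_block in the frame of filled_pocket between -0.003 and 0.003 m and z of carrier in the frame of dock between 0.072 and 0.162 m and horizontal distance between carrier and dock below 0.04 m and angle between carrier's own z axis and vertical below 0.08 rad and contact force between the fingers and carrier above 2 N and contact force between carrier and dock below 0.1 N and contact force between the fingers and loose_block below 0.1 N and contact force between the fingers and seated_block below 0.1 N and linear speed of carrier below 0.02 m/s and angular speed of carrier below 0.12 rad/s), for 1 s.
At the end, for the whole second after the job is handed in: The fingers hold the carrier 6 to 15 cm above the dock top, centre within 4 cm of the dock's sideways, within 4.5 degrees of level, still (under 2 cm/s, 0.12 rad/s); both blocks seated (within 3.5 mm of the pocket centre, 3 mm of its floor, square) and untouched by the fingers (all of step 2); the arm keeps its last pose, push and grip.
It fails at once if the carrier tips more than about 10 degrees (angle between carrier's own z axis and vertical above 0.18 rad).
It fails at once if the block is dropped from more than about a centimetre (moves faster than 0.5 m/s with the fingers off it, the carrier still down) (linear speed of loose_block above 0.5 m/s and contact force between the fingers and loose_block below 0.05 N and z of carrier in the frame of dock below 0.016 m).
It fails at once if the tape roll, cutter, calliper or USB stick is moved more than 2 cm (distance of any of tape_roll, knife, calliper, stick from where it was at the start of the episode above 0.02 m).
It also fails if it takes over 46 s, if anything falls off the work surface, if the arm or the gripper's body presses on something with over 40 N, if the wrist force passes 120 N, or if a joint passes its speed limit or range.

ROBOT

A 6-joint arm with a two-finger parallel gripper is mounted at the origin on a cart in front of the work surface, level with it; the furniture and walls round the work are solid. World frame = base frame: x ahead of the robot, y to its left, z up, the work surface at z = 0. Lengths are in m, angles in rad, forces in N, time in s.
With the tool pointing down it reaches from about 0.25 to 0.8 m from the base axis. Payload 3.9 kg.
Tool frame: the origin (TCP) lies midway between the tips of the shut fingers; the grasp point (between the pads) lies 19 mm behind it (arm.grip_point_offset is the distance from the TCP to the grasp point, in m); z points along the fingers, y is the line along which they close (so a half turn about z gives the same grasp; the last joint's range is limited). The gripper opens to 85 mm and grips with 20 to 120 N. Pads are 22 mm wide; open, the fingers measure 114 mm over their backs; the gripper's body (76 mm by 85 mm) begins 54 mm behind the grasp point. The pads swing forward as they close: fully open they stand 13 mm farther back than shut.
Start: joints at [1.323, 0.26, -0.138, 1.173, 0, 1.571], TCP at [0.129, 0.509, 0.231] pointing down, gripper open.
Joint ranges: [-2.78, 2.78], [-0.83, 1.72], [-1.28, 1.37], [-1.9, 2.12], [-1.57, 1.48], [-3.14, 3.14]. Speed limits (rad/s): [2.57, 2.57, 3.14, 3.14, 3.14, 3.14].

INTERFACE

Orientations are given as a 3x3 rotation matrix whose columns are the frame's x, y, z axes.
In Python, from plant import arm, cams, finder gives the robot as it stands.
- The arm moves only by the tool play_rows, never from a script. Its argument "deltas" is text: rows parted by semicolons, each of 5 numbers parted by spaces: the finger opening in cm, from 0 to 8.54, then the shift along the tool's x, y, z in cm, then the turn about the tool's z in degrees. In form: hand tx ty tz yaw; .... A call has 1 to 20 rows; each row is the pose to reach, as a shift and turn from the pose commanded when the call began, along the tool's axes at that moment; what a row does not reach only later rows make up. A row lasts 1/12 s, in which the tool goes at most 41.7 mm and 7.16 degrees, less where a joint would pass 70% of its speed; a pose out of reach is approached as far as the arm can. A call with a gripper value outside its range is refused whole. The fingers move at their own pace and stop on an object; "newtons" is the grip in N (left out, the last holds). Time passes only in rows, so rows that repeat a pose let the fingers close. It gives the time, the measured TCP pose, the force, the opening and the grip force at its end, in the units of the state.
- arm.sense(): the state, without advancing time (a new reading comes with each control period).
- cams.read_camera(name): name is "scene" or "top" or "wrist"; returns (picture, depth): 384x512x3 uint8, blue, green, red; 384x512 float32, m along the optical axis (not along the pixel's ray), 0 where there is no reading.
- cams.calibration(name): a dict with "vertical_fov" (degrees; the focal length in pixels is half the picture's height over the tangent of half this angle, whatever the lens; pixels are square), "cx", "cy" (the principal point, pixels), "world_from_camera" (4x4, takes a point from camera to world coordinates); the wrist camera has in their place "tool_from_camera" (4x4, takes a point from camera to tool coordinates, whose origin is the TCP and whose axes are the flange's). Camera axes: x right, y up, looking along -z (the intrinsics and any distortion apply to the point x, -y, -z); pixel columns grow to the right and rows downward; lengths in m; the calibration is good to about 2 mm. A picture is of the moment at which its call begins: read the wrist's pose just before it. calibration takes no time and is no camera call.
- arm.sign_off(): hands the job in; it is judged then, once.
Trained networks look in the newest picture that a camera, given by its name, has taken for a name from the list of things; names that differ only in an ending like _2 or _b are one class to them, and where a whole thing is asked for, a point or a joint stands for the part that bears it (a point fixed in the world has none). Each returns a list of dicts, best first, with "confidence" (0 to 1); they miss things now and then, are a little off and sometimes report something else, mostly with a low value. They report only what shows in the picture. A call takes as long as a camera call. They do not tell look-alikes from the thing itself.
- finder.cut_out(name, camera): "region" (384x512 bool, what is visible of it) and "extent" ([left, top, width, height] in pixels, round what is visible of it).
The state is a dict: "t": time; "qpos": joint angles; "joint_velocities": joint speeds; "effort": joint torques, N m; "tool_pos": TCP position; "eef_rot": TCP orientation; "contact_force": force on the tool from outside, world axes, zero at the start; "ft_torque": the same for the moment, N m; "finger_gap": opening from 0.0 (shut) to 1.0 (fully open); "gripper_force": force on a finger pad.
Only numpy, scipy, OpenCV 4.12 (cv2) and the standard library are available. Lean on these libraries where they do the work, as an engineer would, in place of code of your own. Each camera call takes 0.05 s, during which the arm holds its last target. There are 200 camera calls.

## Working session

There is one attempt and no reset: what is moved stays moved. The work goes in short steps, Python scripts to look and compute and a tool call to move; the robot and the scene stay as the last step left them, time stands still between calls to the robot, and variables do not carry over. Pictures are saved under pics/ and viewed, at most 10 in all, crops included, and the job is handed in when it is done.

Besides the shell and the picture viewer there is one more tool, called after "Request:" as name(argument=value, ...), one argument or row to a line, values as JSON. play_rows: Moves the arm, as the interface text tells. Its arguments: {"type":"object","properties":{"deltas":{"type":"string"},"newtons":{"type":"number"}},"required":["deltas"]}

```bash
mkdir -p pics; ls
cat > h.py <<'E'
import numpy as np, cv2
from plant import arm, cams, finder
def cal(n):
    c=cams.calibration(n)
    f=192/np.tan(np.radians(c["vertical_fov"])/2)
    if n=="wrist":
        s=arm.sense(); T=np.eye(4); T[:3,:3]=s["eef_rot"]; T[:3,3]=s["tool_pos"]
        return f,c["cx"],c["cy"],T@np.array(c["tool_from_camera"]),c
    return f,c["cx"],c["cy"],np.array(c["world_from_camera"]),c
def cloud(n,d,K):
    f,cx,cy,T,_=K
    v,u=np.mgrid[0:384,0:512]
    P=np.stack([(u-cx)/f*d,-(v-cy)/f*d,-d],-1)
    return P@T[:3,:3].T+T[:3,3]
def onz(K,uv,z):
    f,cx,cy,T,_=K
    uv=np.atleast_2d(uv).astype(float)
    r=np.stack([(uv[:,0]-cx)/f,-(uv[:,1]-cy)/f,-np.ones(len(uv))],-1)@T[:3,:3].T
    return T[:3,3]+r*((z-T[2,3])/r[:,2])[:,None]
E
python3 - <<'E'
from h import *
ims=[]
for n in ("scene","top"):
    K=cal(n); im,d=cams.read_camera(n); print(n,K[4]); np.savez(n,im=im,d=d); cv2.imwrite(f"pics/{n}0.png",im)
    P=cloud(n,d,K)
    for o in ("loose_block","carrier","dock","tape_roll","knife","calliper","stick"):
        for r in finder.cut_out(o,n)[:3]:
            m=r["region"]&(d>0); print(o,round(r["confidence"],2),r["extent"],np.median(P[m],0).round(3),P[m].max(0).round(3),P[m].min(0).round(3))
E
```

```text
pics
scene {'vertical_fov': 52.55339483493903, 'cx': 260.27764925402556, 'cy': 190.44446613761895, 'world_from_camera': array([[-5.68147527e-01,  3.17202289e-01, -7.59335957e-01,
        -7.18418424e-02],
       [-8.22926582e-01, -2.19532092e-01,  5.24020516e-01,
         3.56212730e-01],
       [-4.78103998e-04,  9.22598704e-01,  3.85760810e-01,
         4.13448339e-01],
       [ 0.00000000e+00,  0.00000000e+00,  0.00000000e+00,
         1.00000000e+00]])}
loose_block 0.95 [171.2, 228.5, 16.6, 34.5] [0.545 0.117 0.029] [0.583 0.13  0.041] [ 0.537  0.098 -0.   ]
loose_block 0.79 [129.1, 249.6, 30.5, 32.6] [0.528 0.194 0.027] [0.608 0.212 0.041] [ 0.523  0.171 -0.001]
loose_block 0.78 [124.7, 228.0, 24.8, 25.6] [0.622 0.173 0.025] [0.721 0.194 0.041] [ 0.614  0.129 -0.002]
carrier 0.63 [228.7, 195.2, 81.5, 53.2] [ 0.54  -0.095  0.026] [ 0.698 -0.002  0.077] [ 0.49  -0.214 -0.001]
dock 0.91 [219.6, 203.0, 93.6, 50.0] [ 0.511 -0.045  0.011] [0.605 0.011 0.03 ] [ 0.477 -0.224 -0.002]
tape_roll 0.64 [336.8, 188.0, 20.1, 15.4] [ 0.559 -0.349  0.014] [ 0.59  -0.328  0.02 ] [ 0.54  -0.382  0
[... 927 characters left out ...]
 [0.539 0.19  0.039] [0.553 0.215 0.045] [0.527 0.172 0.001]
loose_block 0.45 [158.4, 177.4, 12.1, 10.4] [0.631 0.172 0.039] [0.646 0.194 0.043] [0.617 0.152 0.001]
carrier 0.88 [227.7, 187.0, 67.2, 42.1] [ 0.557 -0.102  0.026] [ 0.618 -0.003  0.079] [ 0.496 -0.191  0.006]
dock 0.6 [224.3, 184.3, 73.2, 51.0] [ 0.536 -0.099  0.012] [0.632 0.012 0.033] [ 0.482 -0.204 -0.002]
tape_roll 0.58 [339.7, 195.7, 20.4, 17.3] [ 0.571 -0.356  0.018] [ 0.596 -0.327  0.025] [ 0.545 -0.378 -0.001]
knife 0.55 [318.2, 156.6, 39.1, 30.2] [ 0.668 -0.32   0.01 ] [ 0.71  -0.262  0.019] [ 0.627 -0.382 -0.001]
calliper 0.72 [192.2, 126.2, 67.4, 22.8] [ 0.763 -0.031  0.005] [0.806 0.106 0.018] [ 0.746 -0.087 -0.002]
```

Run:
```python
from h import *
a=np.load("top.npz")["im"][110:270,130:380]; b=np.load("scene.npz")["im"][160:300,100:380]
b=cv2.resize(b,(800,400),interpolation=2); 
cv2.imwrite("pics/a.png",cv2.resize(a,(800,512),interpolation=2)); cv2.imwrite("pics/b.png",b)
```

```text
(no output)
```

View pics/a.png

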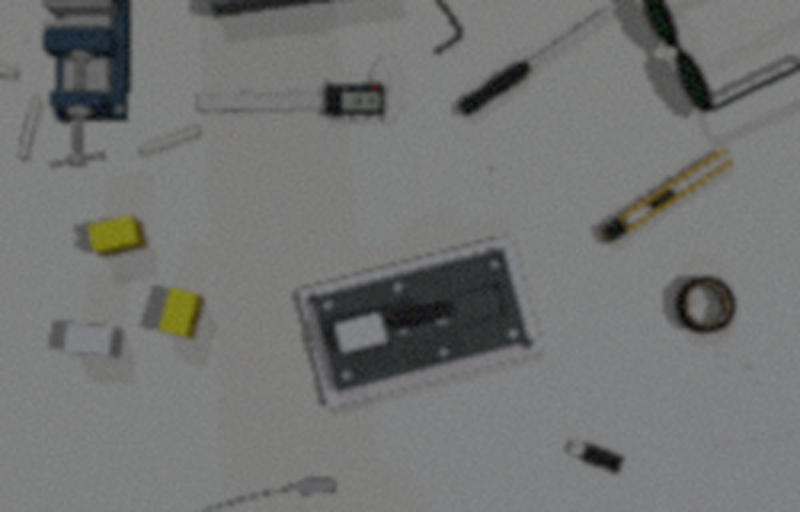

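View pics/b.png

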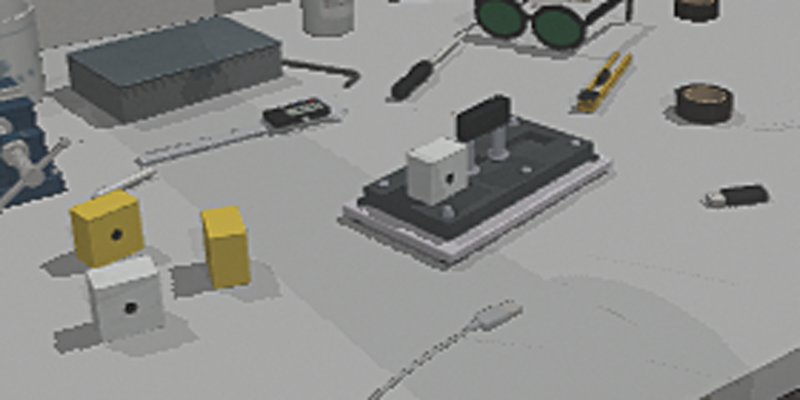

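The top crop shows the carrier centred near (420,320), with the seated block at its left (+y) end and the empty pocket at the right (490,300). The grey loose block is at (92,338), with two yellow look-alikes beside it. The scene view agrees: the loose grey block is at (127,300) in that crop.

Run:
```python
from h import *
s=arm.sense(); print(s["tool_pos"],s["eef_rot"].round(3) if hasattr(s["eef_rot"],'round') else s["eef_rot"],s["t"]); c=cams.calibration("wrist"); print(c, arm.grip_point_offset)
for n in ("top",):
    z=np.load(n+".npz"); P=cloud(n,z["d"],cal(n)).reshape(-1,3)
    def rect(box,zl,zh):
        m=(P[:,0]>box[0])&(P[:,0]<box[1])&(P[:,1]>box[2])&(P[:,1]<box[3])&(P[:,2]>zl)&(P[:,2]<zh)
        print(m.sum(),cv2.minAreaRect((P[m,:2]*1000).astype(np.float32)),np.median(P[m],0))
    rect((.5,.58,.16,.23),.03,.05)
    rect((.45,.65,-.22,.03),.02,.032)
    rect((.45,.65,-.22,.03),.055,.09)
    rect((.45,.65,-.22,.03),.052,.062)
```

```text
[0.12876734 0.50897675 0.23133824] [[-0.969  0.245  0.   ]
 [ 0.245  0.969  0.   ]
 [ 0.     0.    -1.   ]] 0.8
{'vertical_fov': 65.9960666127086, 'cx': 256.53958517386695, 'cy': 188.66123133263392, 'tool_from_camera': array([[ 2.07114805e-05,  9.54876141e-01,  2.97004302e-01,
         7.42060300e-02],
       [ 9.99999713e-01,  2.05177505e-04, -7.29385322e-04,
         1.26568152e-04],
       [-7.57411243e-04,  2.97004232e-01, -9.54875862e-01,
        -1.44385529e-01],
       [ 0.00000000e+00,  0.00000000e+00,  0.00000000e+00,
         1.00000000e+00]])} 0.0187
137 ((540.1118774414062, 192.18345642089844), (40.2327995300293, 25.008983612060547), 86.36429595947266) [0.53889172 0.19173189 0.03925619]
1480 ((556.9386596679688, -96.67475128173828), (86.00679016113281, 176.2067108154297), 14.341229438781738) [ 0.5546667  -0.09751074  0.02585869]
234 ((550.7737426757812, -74.35621643066406), (24.736709594726562, 98.38534545898438), 13.663166046142578) [ 0.5501269  -0.06130779  0.06044807]
130 ((546.2127075195312, -55.444610595703125), (24.72768783569336, 59.525550842285156), 13.8275146484375) [ 0.54444292 -0.04495685  0.05804069]
```

Request:
play_rows(
  deltas="8.5 -56.3 -48.2 3.1 61.5;8.5 -56.3 -48.2 3.1 61.5;8.5 -56.3 -48.2 3.1 61.5;8.5 -56.3 -48.2 3.1 61.5;8.5 -56.3 -48.2 3.1 61.5;8.5 -56.3 -48.2 3.1 61.5;8.5 -56.3 -48.2 3.1 61.5;8.5 -56.3 -48.2 3.1 61.5;8.5 -56.3 -48.2 3.1 61.5;8.5 -56.3 -48.2 3.1 61.5;8.5 -56.3 -48.2 3.1 61.5;8.5 -56.3 -48.2 3.1 61.5;8.5 -56.3 -48.2 3.1 61.5;8.5 -56.3 -48.2 3.1 61.5;8.5 -56.3 -48.2 3.1 61.5;8.5 -56.3 -48.2 3.1 61.5;8.5 -56.3 -48.2 3.1 61.5;8.5 -56.3 -48.2 3.1 61.5;8.5 -56.3 -48.2 3.1 61.5;8.5 -56.3 -48.2 3.1 61.5",
)

```text
t: 2.47
tool_pos: [0.557, -0.098, 0.1997]
eef_rot: [[-0.244, 0.97, -0.001], [0.97, 0.244, 0.0], [0.0, -0.0, -1.0]]
contact_force: [-0.9, 0.7, -0.7]
finger_gap: 0.994
gripper_force: 0.0
```

Run:
```python
from h import *
K=cal("wrist"); im,d=cams.read_camera("wrist"); np.savez("w1",im=im,d=d,T=K[3]); cv2.imwrite("pics/w1.png",im)
Q=cloud("wrist",d,K); P=Q.reshape(-1,3)
def rect(nm,sel):
    p=P[sel&(d.ravel()>0)]; r=cv2.minAreaRect((p[:,:2]*1000).astype(np.float32)); print(nm,len(p),r,np.median(p,0).round(4))
B=(abs(P[:,0]-.557)<.11)&(abs(P[:,1]+.097)<.13)
z=P[:,2]
print(np.histogram(z[B],bins=np.arange(-.004,.09,.003)))
rect("plate",B&(z>.020)&(z<.030)); rect("hi",B&(z>.066)&(z<.09)); rect("blk",B&(z>.052)&(z<.064))
```

```text
(array([    6, 17938,  6558,     0,     4,  2832,  1300,   522,   243,
         170,  8942,   550,    20,     0,     0,     0,     0,     0,
           0,     0,   162,   993,    10,     5,    10,    23,   303,
         451,     0,     0,     0]), array([-0.004, -0.001,  0.002,  0.005,  0.008,  0.011,  0.014,  0.017,
        0.02 ,  0.023,  0.026,  0.029,  0.032,  0.035,  0.038,  0.041,
        0.044,  0.047,  0.05 ,  0.053,  0.056,  0.059,  0.062,  0.065,
        0.068,  0.071,  0.074,  0.077,  0.08 ,  0.083,  0.086,  0.089]))
plate 9735 ((558.2620239257812, -96.86515045166016), (86.22406005859375, 176.02474975585938), 14.25326156616211) [ 0.5579 -0.089   0.0277]
hi 790 ((557.627197265625, -96.05781555175781), (13.297079086303711, 52.467498779296875), 14.29224681854248) [ 0.5575 -0.0938  0.0772]
blk 1165 ((546.0016479492188, -49.4420280456543), (24.416406631469727, 47.697654724121094), 14.90226936340332) [ 0.5452 -0.045   0.0598]
```

View pics/w1.png

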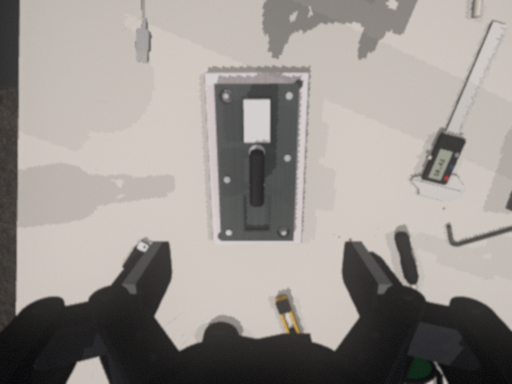

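The wrist picture shows the carrier, with the plate over columns 215–300 and rows 80–242. The seated block is at (257,120), the handle at (257,178) and the empty pocket at (257,212). Next I look at the loose block.

Request:
play_rows(
  deltas="8.5 28.5 5.4 6 17.7;8.5 28.5 5.4 6 17.7;8.5 28.5 5.4 6 17.7;8.5 28.5 5.4 6 17.7;8.5 28.5 5.4 6 17.7;8.5 28.5 5.4 6 17.7;8.5 28.5 5.4 6 17.7;8.5 28.5 5.4 6 17.7;8.5 28.5 5.4 6 17.7;8.5 28.5 5.4 6 17.7;8.5 28.5 5.4 6 17.7",
)

```text
t: 3.43
tool_pos: [0.5377, 0.1926, 0.1408]
eef_rot: [[0.059, 0.998, 0.0], [0.998, -0.059, -0.001], [-0.001, 0.0, -1.0]]
contact_force: [-0.1, 1.0, 0.6]
finger_gap: 0.989
gripper_force: 0.0
```

```bash
cat > blk.py <<'E'
from h import *
s=arm.sense(); print(s["tool_pos"],np.degrees(np.arctan2(s["eef_rot"][1][1],s["eef_rot"][0][1])),s["t"])
K=cal("wrist"); im,d=cams.read_camera("wrist"); np.savez("w2",im=im,d=d,T=K[3]); cv2.imwrite("pics/w2.png",im)
P=cloud("wrist",d,K).reshape(-1,3)
z=P[:,2]
m=(d.ravel()>0)&(abs(P[:,0]-.54)<.035)&(abs(P[:,1]-.192)<.04)&(z>.034)&(z<.05)
p=P[m]; print(len(p),cv2.minAreaRect((p[:,:2]*1000).astype(np.float32)),np.median(p,0))
E
python3 blk.py
```

```text
[0.53768278 0.19255962 0.14079838] -3.3874305094552803 3.4333
1325 ((542.1580200195312, 192.8537139892578), (40.26934051513672, 24.969789505004883), 84.82791137695312) [0.54229033 0.19449952 0.04166309]
```

Request:
play_rows(
  deltas="8.5 0.1 0.2 3 1.6;8.5 0.1 0.2 6 1.6;8.5 0.1 0.2 8 1.6;8.5 0.1 0.2 8 1.6;8.5 0.1 0.2 8 1.6;8.5 0.1 0.2 8 1.6",
)

```text
t: 3.98
tool_pos: [0.5414, 0.1934, 0.0617]
eef_rot: [[0.089, 0.996, 0.002], [0.996, -0.089, 0.001], [0.001, 0.002, -1.0]]
contact_force: [0.5, 0.7, -0.9]
finger_gap: 0.992
gripper_force: 0.0
```

Request:
play_rows(
  deltas="8.5 0 0 2 0;8.5 0 0 4 0;8.5 0 0 5.1 0;8.5 0 0 5.1 0;8.5 0 0 5.1 0;4 0 0 5.1 0;4 0 0 5.1 0;2 0 0 5.1 0;2 0 0 5.1 0;2 0 0 5.1 0;2 0 0 5.1 0;2 0 0 5.1 0;2 0 0 5.1 0",
  newtons=40,
)

```text
t: 5.07
tool_pos: [0.5408, 0.1942, 0.01]
eef_rot: [[0.087, 0.996, 0.001], [0.996, -0.087, 0.0], [0.001, 0.001, -1.0]]
contact_force: [-0.4, 0.4, 5.4]
finger_gap: 0.283
gripper_force: 40.4
```

Request:
play_rows(
  deltas="2 0 0 -1 0;2 0 0 -3 0;2 0 0 -6 0;2 0 0 -9 0;2 0 0 -12 0;2 -1 0.2 -13 -1;2 -4 0.7 -13 -3;2 -8 1.4 -13 -5;2 -12 2.1 -13 -7;2 -16 2.8 -13 -10;2 -20 3.5 -13 -12;2 -24 4.2 -13 -14;2 -28 4.9 -13 -16;2 -31 5.4 -13 -18;2 -33 5.7 -13 -19;2 -33.7 5.9 -13 -19.3;2 -33.7 5.9 -13 -19.3;2 -33.7 5.9 -13 -19.3;2 -33.7 5.9 -13 -19.3;2 -33.7 5.9 -13 -19.3",
)

```text
t: 6.73
tool_pos: [0.5695, -0.1453, 0.1393]
eef_rot: [[-0.249, 0.969, -0.001], [0.969, 0.249, 0.001], [0.001, -0.0, -1.0]]
contact_force: [-0.3, -0.5, -2.3]
finger_gap: 0.288
gripper_force: 39.6
```

Run:
```python
from h import *
s=arm.sense(); R=np.array(s["eef_rot"]);t=np.array(s["tool_pos"]); print(t,np.degrees(np.arctan2(R[1][1],R[0][1])),s["finger_gap"])
K=cal("wrist"); im,d=cams.read_camera("wrist"); np.savez("w3",im=im,d=d,T=K[3]); cv2.imwrite("pics/w3.png",im)
P=cloud("wrist",d,K).reshape(-1,3); z=P[:,2]
def rect(nm,m):
    p=P[m&(d.ravel()>0)]
    if len(p)>10: print(nm,len(p),cv2.minAreaRect((p[:,:2]*1000).astype(np.float32)),np.median(p,0).round(4))
B=(abs(P[:,0]-.558)<.11)&(abs(P[:,1]+.097)<.13)
rect("plate",B&(z>.022)&(z<.031)); rect("hi",B&(z>.072)&(z<.082)); rect("blk",B&(z>.054)&(z<.064))
L=((P-t)@R)  # tool frame
m=(d.ravel()>0)&(abs(L[:,0])<.035)&(abs(L[:,1])<.03)&(L[:,2]<.02)&(L[:,2]>-.06)
l=L[m]; print(len(l),np.percentile(l,[1,50,99],axis=0).round(4))
```

```text
[ 0.56953702 -0.14528319  0.139288  ] 14.411499104073934 0.2878419570066708
plate 15530 ((558.3031616210938, -97.0500717163086), (86.43551635742188, 176.40980529785156), 14.274497985839844) [ 0.5539 -0.0819  0.0277]
hi 1504 ((558.187744140625, -96.854736328125), (13.900494575500488, 53.48350524902344), 13.832926750183105) [ 0.5578 -0.0949  0.0772]
blk 2231 ((545.1829223632812, -45.52109146118164), (25.01279640197754, 40.022125244140625), 14.363551139831543) [ 0.5451 -0.0447  0.0598]
11038 [[-0.0203 -0.0294 -0.059 ]
 [ 0.01    0.0008 -0.0319]
 [ 0.0185  0.0272  0.0046]]
```

View pics/w3.png

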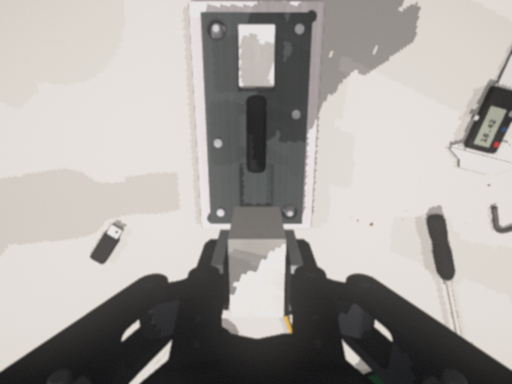

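The view shows the carrier behind the held block, with the pocket edges at rows 165–205 and the block's front face at about (257,222).

Run:
```python
from h import *
s=arm.sense(); R=np.array(s["eef_rot"]);t=np.array(s["tool_pos"]); print(t,np.degrees(np.arctan2(R[1][1],R[0][1])))
w=np.load("w3.npz"); d=w["d"]; K=list(cal("wrist")); 
t=np.array([0.56953702,-0.14528319,0.139288]); K[3]=w["T"]
L=((cloud("wrist",d,K)-t)@R)
for r in range(208,240,3):
    x=L[r,225:292]; ok=(x[:,0]>.005)&(x[:,0]<.03)&(x[:,2]<.03)&(x[:,2]>-.05)&(d[r,225:292]>0)
    q=x[ok]; i=np.where(ok)[0]+225
    if len(q): print(r,i.min(),i.max(),q[[0,-1]].round(4).tolist(),np.median(q,0).round(4), L[r,[240,272],0].round(4))
for r in range(240,320,6):
    print(r,L[r,[245,257,268]].round(4).tolist())
```

```text
[ 0.56960307 -0.14539012  0.13932616] 14.409205192205102
208 234 279 [[0.018, -0.0106, 0.0047], [0.0174, 0.0138, 0.0062]] [0.018  0.0015 0.0046] [0.0179 0.0181]
211 233 279 [[0.0176, -0.0109, 0.0013], [0.0183, 0.0133, -0.0005]] [0.0181 0.0012 0.0001] [0.018  0.0181]
214 233 280 [[0.0179, -0.0105, -0.0037], [0.018, 0.0135, -0.0038]] [ 0.0181  0.0015 -0.0041] [0.0183 0.0176]
217 232 281 [[0.0179, -0.0107, -0.0075], [0.0178, 0.0138, -0.0074]] [ 0.0181  0.0015 -0.0081] [0.0181 0.0179]
220 232 281 [[0.018, -0.0104, -0.0117], [0.0181, 0.0134, -0.0118]] [ 0.0181  0.0015 -0.0118] [0.0183 0.0183]
223 231 282 [[0.018, -0.0106, -0.0151], [0.0179, 0.0136, -0.0149]] [ 0.0182  0.0015 -0.0156] [0.0183 0.0181]
226 230 283 [[0.0175, -0.0109, -0.0176], [0.0174, 0.0139, -0.0173]] [ 0.0181  0.0015 -0.0188] [0.0182 0.0176]
229 225 291 [[0.0103, -0.0147, -0.0052], [0.0107, 0.0191, -0.0062]] [ 0.018   0.0022 -0.0219] [0.0179 0.0181]
232 225 291 [[0.0103, -0.0143, -0.0089], [0.0106, 0.0188, -0.0096]] [ 0.018   0.0022 -0.025 ] [0.0181 0.0186]
235 225 291 [[0.0107, -0.0139, -0.0131], [0.0106, 0.0184, -0.0129]
[... 678 characters left out ...]
 [[0.0009, -0.0035, -0.0331], [0.0, 0.0017, -0.0317], [0.0005, 0.0065, -0.0325]]
282 [[-0.0032, -0.0036, -0.0315], [-0.0031, 0.0017, -0.0316], [-0.0032, 0.0066, -0.0315]]
288 [[-0.0063, -0.0036, -0.0315], [-0.0069, 0.0017, -0.0306], [-0.0063, 0.0066, -0.0315]]
294 [[-0.0093, -0.0037, -0.0317], [-0.0099, 0.0017, -0.0309], [-0.0089, 0.0066, -0.0322]]
300 [[-0.012, -0.0037, -0.0323], [-0.013, 0.0017, -0.031], [-0.0121, 0.0067, -0.0322]]
306 [[-0.0165, -0.0038, -0.0308], [-0.0154, 0.0017, -0.0321], [-0.016, 0.0067, -0.0314]]
312 [[-0.0191, -0.0038, -0.0316], [-0.0187, 0.0017, -0.032], [-0.0187, 0.0068, -0.032]]
318 [[-0.168, -0.0117, 0.1367], [-0.1688, 0.0022, 0.1377], [-0.1695, 0.0149, 0.1386]]
```

Request:
play_rows(
  deltas="2 0 0 2 0;2 0 0 4 0;2 0 0 6 0;2 0 0 8 0;2 0 0 9 0;2 0 0 9 0;2 0 0 9 0;2 0 0 9 0;2 0 0 9 0;2 0 0 9 0",
)

```text
t: 7.62
tool_pos: [0.5708, -0.1471, 0.0506]
eef_rot: [[-0.247, 0.969, 0.002], [0.969, 0.247, -0.001], [-0.001, 0.002, -1.0]]
contact_force: [0.0, -0.5, -0.6]
finger_gap: 0.285
gripper_force: 39.6
```

Request:
play_rows(
  deltas="2 0.03 -0.13 0.5 0;2 0.03 -0.13 0.5 0;2 0.03 -0.13 0.5 0;2 0.03 -0.13 0.5 0;2 0.03 -0.13 0.5 0",
)

```text
t: 8.03
tool_pos: [0.5684, -0.147, 0.0443]
eef_rot: [[-0.247, 0.969, 0.0], [0.969, 0.247, 0.0], [0.0, 0.0, -1.0]]
contact_force: [-0.8, 0.1, -1.6]
finger_gap: 0.287
gripper_force: 39.6
```

Run:
```python
from h import *
s=arm.sense(); R=np.array(s["eef_rot"]);t=np.array(s["tool_pos"]); print(t)
K=cal("wrist"); im,d=cams.read_camera("wrist"); np.savez("w4",im=im,d=d,T=K[3]); cv2.imwrite("pics/w4.png",im)
Q=cloud("wrist",d,K); P=Q.reshape(-1,3); z=P[:,2]; L=(P-t)@R; ok=d.ravel()>0
B=(abs(P[:,0]-.558)<.11)&(abs(P[:,1]+.097)<.13)&ok
def rect(nm,m):
    r=cv2.minAreaRect((L[m,:2]*1000).astype(np.float32)); print(nm,m.sum(),r)
rect("seatedblk(tool)",B&(z>.054)&(z<.066)&(L[:,0]>.07)); rect("handle",B&(z>.071)&(z<.085)&(L[:,0]>.025)); 
m=B&(z>.022)&(z<.032)&(abs(L[:,0]-.053)<.03); print("plate y mid",np.percentile(L[m,1],[.5,99.5]))
L=L.reshape(384,512,3)
f=(abs(L[...,1])<.008)&(L[...,0]>.014)&(L[...,0]<.023)&(L[...,2]>-.027)&(L[...,2]<.0)&(d>0); print("face x",np.median(L[f],0),f.sum())
g=(L[...,0]>.0165)&(L[...,0]<.0195)&(abs(L[...,1])<.03)&(L[...,2]>-.027)&(L[...,2]<.0)&(d>0); print("face y",np.percentile(L[g][:,1],[1,99]))
```

```text
[ 0.56842484 -0.14696126  0.04432502]
seatedblk(tool) 4779 ((97.32748413085938, 2.510087013244629), (25.116008758544922, 27.203208923339844), 89.61890411376953)
handle 4653 ((51.30533981323242, 2.3835883140563965), (52.596805572509766, 14.060371398925781), 0.02918718010187149)
plate y mid [-0.04018695  0.04509373]
face x [ 0.01808223 -0.00182559 -0.02090451] 427
face y [-0.01073224  0.01371508]
```

View pics/w4.png

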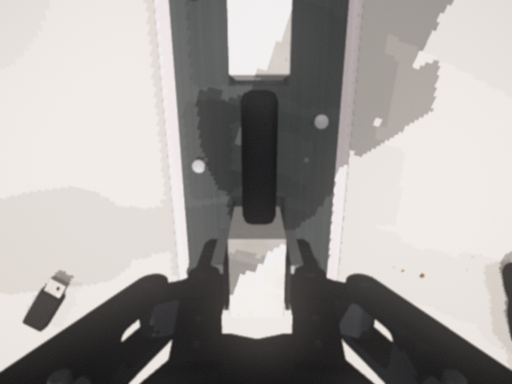

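The near block face sits at the handle's near end, and everything is aligned apart from about 1 mm in tool y. I correct that and lower slowly.

Request:
play_rows(
  deltas="2 0 0.08 0.2 0;2 0 0.08 0.4 0;2 0 0.08 0.6 0;2 0 0.08 0.7 0;2 0 0.08 0.8 0;2 0 0.08 0.8 0;2 0 0.08 0.8 0;2 0 0.08 0.8 0",
)

```text
t: 8.75
tool_pos: [0.5692, -0.1467, 0.0364]
eef_rot: [[-0.247, 0.969, 0.0], [0.969, 0.247, -0.0], [-0.0, 0.0, -1.0]]
contact_force: [-0.0, -0.7, -0.7]
finger_gap: 0.289
gripper_force: 39.6
```

Request:
play_rows(
  deltas="2 -0.03 0.01 0.1 0;2 -0.03 0.01 0.2 0;2 -0.03 0.01 0.3 0;2 -0.03 0.01 0.4 0;2 -0.03 0.01 0.5 0;2 -0.03 0.01 0.6 0;2 -0.03 0.01 0.65 0;2 -0.03 0.01 0.65 0;2 -0.03 0.01 0.65 0",
)

```text
t: 9.5
tool_pos: [0.5693, -0.147, 0.0297]
eef_rot: [[-0.247, 0.969, -0.0], [0.969, 0.247, 0.0], [0.0, -0.0, -1.0]]
contact_force: [0.2, 0.2, -0.4]
finger_gap: 0.29
gripper_force: 39.6
```

Request:
play_rows(
  deltas="2 0 0 0.05 0;2 0 0 0.1 0;2 0 0 0.15 0;2 0 0 0.2 0;2 0 0 0.22 0;2 0 0 0.22 0;2 0 0 0.22 0",
)

```text
t: 10.08
tool_pos: [0.5694, -0.147, 0.028]
eef_rot: [[-0.247, 0.969, 0.0], [0.969, 0.247, -0.0], [-0.0, 0.0, -1.0]]
contact_force: [-1.4, 0.6, 2.9]
finger_gap: 0.286
gripper_force: 40.2
```

Request:
play_rows(
  deltas="2.6 0 0 0.22 0;3 0 0 0.2 0;4 0 0 0.1 0;5 0 0 0 0;6 0 0 0 0;6 0 0 0 0;6 0 0 -1 0;6 0 0 -3 0;6 0 0 -6 0;6 0 0 -9 0;6 0 0 -12 0;6 0 0 -12 0;6 0 0 -12 0;6 0 0 -12 0;6 0 0 -12 0",
)

```text
t: 11.33
tool_pos: [0.5683, -0.1467, 0.1465]
eef_rot: [[-0.247, 0.969, -0.002], [0.969, 0.247, 0.001], [0.001, -0.002, -1.0]]
contact_force: [-0.2, -0.2, -0.3]
finger_gap: 0.702
gripper_force: 0.0
```

Run:
```python
from h import *
s=arm.sense(); R=np.array(s["eef_rot"]);t=np.array(s["tool_pos"]); print(t)
K=cal("wrist"); im,d=cams.read_camera("wrist"); np.savez("w5",im=im,d=d,T=K[3]); cv2.imwrite("pics/w5.png",im)
P=cloud("wrist",d,K).reshape(-1,3); z=P[:,2]; ok=d.ravel()>0
c,s_=np.cos(np.radians(14.27)),np.sin(np.radians(14.27))
C=(P-[.5583,-.0970,.0137])@np.array([[c,-s_,0],[s_,c,0],[0,0,1]])
B=(abs(C[:,0])<.05)&(abs(C[:,1])<.09)&ok
def rect(nm,m):
    r=cv2.minAreaRect((C[m,:2]*1000).astype(np.float32)); print(nm,m.sum(),r,np.median(C[m,2]),np.percentile(C[m,2],[5,95]))
h=(C[:,2]>.036)&(C[:,2]<.052)
rect("filled",B&h&(C[:,1]>.03)); rect("new",B&h&(C[:,1]<-.03)); rect("handle",B&(C[:,2]>.058)&(C[:,2]<.072)); rect("plate",B&(C[:,2]>.008)&(C[:,2]<.018))
```

```text
[ 0.56825194 -0.14667842  0.14649158]
filled 2105 ((-0.07483386993408203, 52.998985290527344), (39.85580062866211, 25.033506393432617), 89.98307800292969) 0.04605051569820294 [0.04490405 0.04723842]
new 1464 ((0.015156745910644531, -52.471580505371094), (39.90425109863281, 24.99057388305664), 89.68919372558594) 0.04599340991684489 [0.04404773 0.04700939]
handle 1398 ((0.05548667907714844, 0.1715850830078125), (52.927886962890625, 13.494203567504883), 89.60652923583984) 0.06353640622455628 [0.06103997 0.06491528]
plate 15193 ((-0.055850982666015625, 0.174774169921875), (86.25094604492188, 176.28964233398438), 0.02259174734354019) 0.014045162723192773 [0.01280893 0.0153642 ]
```

View pics/w5.png

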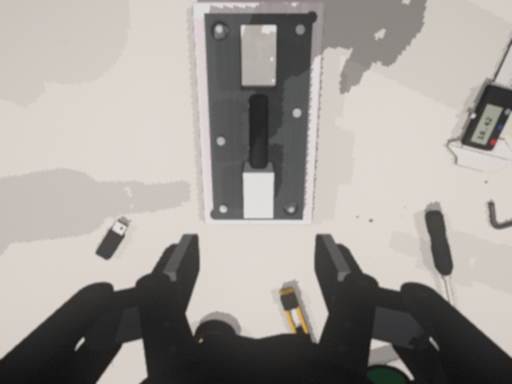

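Both blocks stand in their pockets, with tops at 46 mm, and the new one is at (258,193) in the picture. Now the handle.

Request:
play_rows(
  deltas="6 2 0 0 0;6 4 0 0 0;6 5.1 0 0 0;6 5.1 0 0 0;6 5.1 0 2 0;6 5.1 0 4 0;6 5.1 0 6 0;6 5.1 0 7 0;6 5.1 0 7 0;6 5.1 0 7 0;6 5.1 0 7 0;6 5.1 0 7 0",
)

```text
t: 12.38
tool_pos: [0.5579, -0.0979, 0.0788]
eef_rot: [[-0.247, 0.969, 0.002], [0.969, 0.247, -0.001], [-0.001, 0.002, -1.0]]
contact_force: [0.4, 0.0, -0.3]
finger_gap: 0.704
gripper_force: 0.0
```

Request:
play_rows(
  deltas="6 0.05 -0.05 1 0;6 0.05 -0.05 2 0;6 0.05 -0.05 3 0;6 0.05 -0.05 3.4 0;6 0.05 -0.05 3.4 0;6 0.05 -0.05 3.4 0;6 0.05 -0.05 3.4 0",
)

```text
t: 12.97
tool_pos: [0.5563, -0.0972, 0.0436]
eef_rot: [[-0.247, 0.969, 0.0], [0.969, 0.247, -0.0], [-0.0, 0.0, -1.0]]
contact_force: [-0.2, -0.1, 0.7]
finger_gap: 0.702
gripper_force: 0.0
```

Within half a millimetre of the handle centre, so I close slowly.

Request:
play_rows(
  deltas="5 0 0.03 0 0;4 0 0.03 0 0;3 0 0.03 0 0;2.4 0 0.03 0 0;2 0 0.03 0 0;1.7 0 0.03 0 0;1.4 0 0.03 0 0;1.1 0 0.03 0 0;0.8 0 0.03 0 0;0.5 0 0.03 0 0;0.5 0 0.03 0 0;0.5 0 0.03 0 0;0.5 0 0.03 0 0",
  newtons=80,
)

```text
t: 14.05
tool_pos: [0.5566, -0.0971, 0.0439]
eef_rot: [[-0.247, 0.969, 0.0], [0.969, 0.247, 0.0], [-0.0, 0.0, -1.0]]
contact_force: [0.4, 0.4, 4.7]
finger_gap: 0.153
gripper_force: 78.3
```

Request:
play_rows(
  deltas="0.5 0 0.03 -0.1 0;0.5 0 0.03 -0.3 0;0.5 0 0.03 -0.5 0;0.5 0 0.03 -0.8 0;0.5 0 0.03 -1.1 0;0.5 0 0.03 -1.4 0;0.5 0 0.03 -1.7 0;0.5 0 0.03 -2 0;0.5 0 0.03 -2.3 0;0.5 0 0.03 -2.6 0;0.5 0 0.03 -2.9 0;0.5 0 0.03 -3.1 0;0.5 0 0.03 -3.2 0;0.5 0 0.03 -3.2 0",
)

```text
t: 15.22
tool_pos: [0.5569, -0.0971, 0.0759]
eef_rot: [[-0.247, 0.969, 0.001], [0.969, 0.247, -0.0], [-0.0, 0.0, -1.0]]
contact_force: [0.4, -0.0, -5.9]
finger_gap: 0.151
gripper_force: 78.1
```

Request:
play_rows(
  deltas="0.5 0 0 -0.2 0;0.5 0 0 -0.6 0;0.5 0 0 -1.1 0;0.5 0 0 -1.7 0;0.5 0 0 -2.3 0;0.5 0 0 -2.9 0;0.5 0 0 -3.5 0;0.5 0 0 -4.1 0;0.5 0 0 -4.7 0;0.5 0 0 -5.3 0;0.5 0 0 -5.8 0;0.5 0 0 -6.2 0;0.5 0 0 -6.5 0;0.5 0 0 -6.7 0;0.5 0 0 -6.8 0;0.5 0 0 -6.8 0;0.5 0 0 -6.8 0;0.5 0 0 -6.8 0",
)

```text
t: 16.72
tool_pos: [0.5565, -0.097, 0.1433]
eef_rot: [[-0.247, 0.969, -0.001], [0.969, 0.247, 0.0], [0.0, -0.001, -1.0]]
contact_force: [0.2, -0.7, -6.8]
finger_gap: 0.151
gripper_force: 78.1
```

Request:
play_rows(
  deltas="0.5 0 0 0 0;0.5 0 0 0 0;0.5 0 0 0 0;0.5 0 0 0 0;0.5 0 0 0 0;0.5 0 0 0 0;0.5 0 0 0 0;0.5 0 0 0 0;0.5 0 0 0 0;0.5 0 0 0 0;0.5 0 0 0 0;0.5 0 0 0 0;0.5 0 0 0 0;0.5 0 0 0 0;0.5 0 0 0 0;0.5 0 0 0 0",
)

```text
t: 18.05
tool_pos: [0.5567, -0.0971, 0.1436]
eef_rot: [[-0.247, 0.969, 0.0], [0.969, 0.247, 0.0], [0.0, 0.0, -1.0]]
contact_force: [0.4, 0.5, -6.5]
finger_gap: 0.151
gripper_force: 78.1
```

Run:
```python
from h import *
s=arm.sense(); R=np.array(s["eef_rot"]);t=np.array(s["tool_pos"]); print(t,s["contact_force"],s["joint_velocities"])
K=cal("wrist"); im,d=cams.read_camera("wrist"); a,_=cams.read_camera("scene")
cv2.imwrite("pics/end.png",np.hstack([cv2.resize(im,(400,300)),cv2.resize(a[60:300,100:420],(400,300))]))
L=((cloud("wrist",d,K).reshape(-1,3)-t)@R); ok=d.ravel()>0
B=ok&(abs(L[:,1])<.04)&(L[:,0]>.0)&(L[:,0]<.086)&(L[:,2]>.005)&(L[:,2]<.035)
A=np.c_[L[B,:2],np.ones(B.sum())]; q=L[B]; 
for _ in range(3):
    p=np.linalg.lstsq(np.c_[q[:,:2],np.ones(len(q))],q[:,2],rcond=None)[0]; r=abs(q[:,2]-np.c_[q[:,:2],np.ones(len(q))]@p); q=q[r<max(.0015,np.median(r)*1.5)]
print("plate slopes",p,len(q))
m=ok&(abs(L[:,1])<.02)&(abs(L[:,0]-.053)<.025)&(L[:,2]<-.005)&(L[:,2]>-.03); print(np.median(L[m],0),m.sum())
```

```text
[ 0.55672324 -0.09705923  0.14360127] [ 0.37140673  0.45293958 -6.47429456] [ 0.00288803  0.0018807  -0.00045345  0.00024923 -0.00060115 -0.00285036]
plate slopes [ 0.00106804 -0.00196064  0.01614311] 14841
[ 0.05433924  0.00171709 -0.01579661] 5152
```

View pics/end.png

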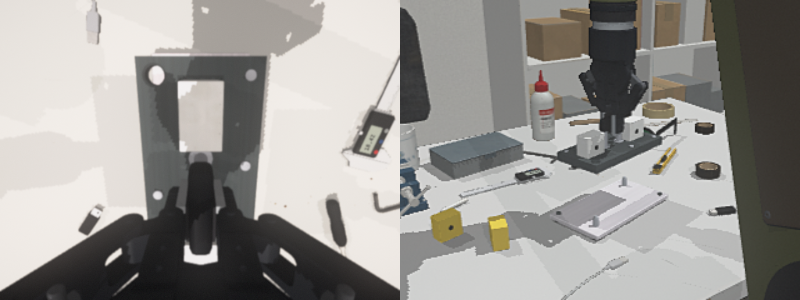

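The picture shows the carrier hanging level above the bare dock, whose pins are at (595,213) and (625,182). Both blocks are seated, and the measured tilt is about 0.1°. I hand in.

```bash
python3 -c "
from plant import arm; print(arm.sign_off())"
```

```text
the job is handed in; nothing more can be done
None
```

The loose block is seated and let go in the empty pocket, and the carrier, with both blocks in, is held level and still about 10 cm above its dock; the job is handed in (the hand-in call returned no verdict).

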